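# Mount the fitting sleeve and hold the sensor hood at 45 degrees

### The job

Set up an optical check: of the three loose aluminium sleeves, put the one whose bore fits the steel spigot closely over it, right down on its flange, and let go of it. Then lift the hinged hood (the one with the bar handle) of the white sensor housing to 45 degrees from closed (within 5 degrees), so that the sensor sees the sleeve but stays shaded from the lamp, and finish while holding it still there with the fingers, because it falls shut when released. Leave the other two sleeves, the small jar, the screwdriver and the post holder where they are.

Things in the scene. Friction and masses are not known exactly. Their poses are not given: they have to be found in the camera images.
- sleeve_a: plain aluminium sleeve (short tube) standing upright, loose, about 90 g: 40 mm outside diameter, 30 mm high, with a bore of 13 mm right through; origin: centre of its underside, z along the bore. Too tight for the spigot.
- sleeve_b: plain aluminium sleeve (short tube) standing upright, loose, about 90 g: 40 mm outside diameter, 30 mm high, with a bore of 19 mm right through; origin: centre of its underside, z along the bore. This one fits the 16 mm spigot closely.
- sleeve_c: plain aluminium sleeve (short tube) standing upright, loose, about 90 g: 40 mm outside diameter, 30 mm high, with a bore of 27 mm right through; origin: centre of its underside, z along the bore. Far too loose on the spigot.
- spigot_seat (a point): centre of the upper face of the spigot's flange, where the sleeve's underside must rest; z up. The spigot is a fixed upright steel pin of 16 mm diameter on a round flange of 52 mm diameter and 6 mm thickness standing on the table; the pin rises 40 mm above this point, its last 7 mm tapering to 9 mm diameter. It stands in front of the housing, on the robot's side
- housing: fixed white sensor housing with a low front wall, 140 mm deep (x), 180 mm wide (y), 70 mm high without the hood; origin: centre of its underside; its x axis points from the front (with the bar) to the back (with the hinge), y along the hinge, z up
- hood (a joint): angle in rad of the white hood that covers the housing: 0 closed (level, as at the start), grows as its front edge is lifted, stop at 1.35. The hood is a panel 145 mm long from the hinge at the back, 184 mm wide and 6 mm thick, with a 28 mm downturned lip at the front edge; about 350 g; nothing holds it up, it falls shut from any angle when let go. Lifting at the bar takes about 1 to 3 N
- hood_bar (a point): middle of the hood's handle, a round steel bar of 10 mm diameter and 110 mm length parallel to the hinge (along the housing's y), standing 45 mm clear of the hood's front edge (axis to edge) on two arms at the bar's ends; 190 mm from the hinge axis, 73 mm above the table when closed; the point turns with the hood
- hood_hinge (a point): middle of the hood's hinge axis at the top back edge of the housing, 73 mm above the table; the axis is the housing's y; its axes are those of the housing
- jar: bystander: small white plastic jar with a black cap, 40 mm diameter, 60 mm high, loose; origin: centre of its underside
- driver: bystander: screwdriver lying on the table, 160 mm long, loose; origin in its middle, long axis x
- post_holder: bystander: aluminium post holder, 25 mm diameter and 60 mm high on a 44 mm foot, loose; origin: centre of its underside
Not all that is in view belongs to the job. Leave any purple look-alike of the sleeve_a alone.

How it is judged:
By the outcome, as a careful person would: the job done as asked, in the order asked, and still so for the second after the job is handed in, while the arm keeps its last pose, push and grip.
It also fails if it takes over 54 s, if anything falls off the work surface, if the arm or the gripper's body presses on something with over 40 N, if the wrist force passes 120 N, or if a joint passes its speed limit or range.

### The arm

A 6-joint arm with a two-finger parallel gripper is mounted at the origin on the work surface. World frame = base frame: x ahead of the robot, y to its left, z up, the work surface at z = 0. Lengths are in m, angles in rad, forces in N, time in s.
With the tool pointing down it reaches from about 0.25 to 0.725 m from the base axis. Payload 4 kg.
Tool frame: the origin (TCP) lies between the finger pads; the fingertips stand 17 mm ahead of it and the grasp point (between the pads) lies 2 mm behind it; z points along the fingers, y is the line along which they close (so a half turn about z gives the same grasp; the last joint's range is limited). The gripper opens to 85 mm and grips with 20 to 120 N. Pads are 22 mm wide; open, the fingers measure 114 mm over their backs; the gripper's body (76 mm by 85 mm) begins 54 mm behind the grasp point. The pads swing forward as they close: fully open they stand 13 mm farther back than shut.
Start: joints at [1.252, 0.241, 0.005, 1.335, 0, 1.571], TCP at [0.157, 0.475, 0.248] pointing down, gripper open.
Joint ranges: [-2.72, 2.72], [-1.05, 1.87], [-1.09, 1.28], [-1.99, 2.15], [-1.42, 1.44], [-3.14, 3.14]. Speed limits (rad/s): [2.79, 2.79, 3.14, 3.14, 3.14, 3.14].

### API

Orientations are given as a 3x3 rotation matrix whose columns are the frame's x, y, z axes.
In Python, from cell import arm gives the robot as it stands.
- The arm moves only by the tool servo_tool, never from a script. Its arguments are lists of equal length, an entry for each row: "delta_rot": the turn, a rotation vector about the tool's x, y, z in degrees, a list of three; "translation": the shift along the tool's x, y, z in cm, a list of three; "gripper": the opening, from 0 (shut) to 1 (fully open). A call has 1 to 10 rows; each row is the pose to reach, as a shift and turn from the pose commanded when the call began, along the tool's axes at that moment; what a row does not reach only later rows make up. A row lasts 1/10 s, in which the tool goes at most 50 mm and 8.59 degrees, less where a joint would pass 70% of its speed; a pose out of reach is approached as far as the arm can. A call with a gripper value outside its range is refused whole. The fingers move at their own pace and stop on an object; the grip force is fixed at half the most. Time passes only in rows, so rows that repeat a pose let the fingers close. It gives the time, the measured TCP pose, the force, the opening and the grip force at its end, in the units of the state.
- arm.read_state(): the state, without advancing time (a new reading comes with each control period).
- arm.capture(name): name is "scene" or "side" or "wrist"; returns (picture, depth): 480x640x3 uint8, red, green, blue; 480x640 float32, m along the optical axis (not along the pixel's ray), 0 where there is no reading.
- arm.camera_model(name): a dict with "fx", "fy", "cx", "cy" (pixels), "rvec" (rotation vector, rad) and "tvec" (3), from world to camera coordinates, as OpenCV has them. Camera axes: x right, y down, z forward; pixel columns grow to the right and rows downward; lengths in m; the calibration is good to about 2 mm. A picture is of the moment at which its call begins: read the wrist's pose just before it. camera_model takes no time and is no camera call; for the wrist camera it gives the pose at the moment of the call.
- arm.close_job(): hands the job in; it is judged then, once.
The state is a dict: "t": time; "q": joint angles; "dq": joint speeds; "effort": joint torques, N m; "tcp_pos": TCP position; "tool_rot": TCP orientation; "wrist_force": force on the tool from outside, world axes, zero at the start; "wrist_torque": the same for the moment, N m; "width": opening from 0.0 (shut) to 1.0 (fully open); "finger_force": force on a finger pad.
Only numpy, scipy, OpenCV 4.12 (cv2) and the standard library are available. Lean on these libraries where they do the work, as an engineer would, in place of code of your own. Each camera call takes 0.05 s, during which the arm holds its last target. There are 200 camera calls.

## Working session

There is one attempt and no reset: what is moved stays moved. The work goes in short steps, Python scripts to look and compute and a tool call to move; the robot and the scene stay as the last step left them, time stands still between calls to the robot, and variables do not carry over. Pictures are saved under pics/ and viewed, at most 10 in all, crops included, and the job is handed in when it is done.

Besides the shell and the picture viewer there is one more tool, called after "Request:" as a command line: name --argument value ..., lists and objects as JSON in quotes. servo_tool: Moves the arm, as the interface text tells. Its arguments: {"type":"object","properties":{"delta_rot":{"type":"array","items":{"type":"array","items":{"type":"number"}}},"translation":{"type":"array","items":{"type":"array","items":{"type":"number"}}},"gripper":{"type":"array","items":{"type":"number"}}},"required":["delta_rot","translation","gripper"]}

```bash
mkdir -p pics
cat > h.py <<'E'
import numpy as np, cv2
from cell import arm
def grab(n):
    m=arm.camera_model(n); p,d=arm.capture(n); return p,d,m
def cloud(d,m):
    v,u=np.mgrid[:480,:640]
    c=np.stack([(u-m['cx'])/m['fx']*d,(v-m['cy'])/m['fy']*d,d],-1)
    R=cv2.Rodrigues(np.array(m['rvec'],float))[0]
    w=(c-np.array(m['tvec']).ravel())@R
    w[d==0]=np.nan
    return w
def save(n,p): cv2.imwrite('pics/'+n,p[...,::-1])
E
python3 - <<'E'
from h import *
for n in('scene','side'):
    p,d,m=grab(n); save(n+'0.png',p); np.savez(n+'0.npz',p=p,w=cloud(d,m),d=d)
    R=cv2.Rodrigues(np.array(m['rvec'],float))[0]; print(n,-R.T@np.array(m['tvec']).ravel(),m['fx'])
s=arm.read_state();print(s['tool_rot'],s['t'],s['width'])
E
```

```text
scene [0.99885845 0.58212695 0.8424001 ] 478.57652541550567
side [-0.08199415 -0.80483776  0.8038291 ] 600.5066286251698
[[-9.49609059e-01  3.13436256e-01 -5.90005815e-04]
 [ 3.13436812e-01  9.49607374e-01 -1.78904949e-03]
 [-4.79102041e-07 -1.88382714e-03 -9.99998226e-01]] 0.1 0.997347438703689
```

View pics/scene0.png

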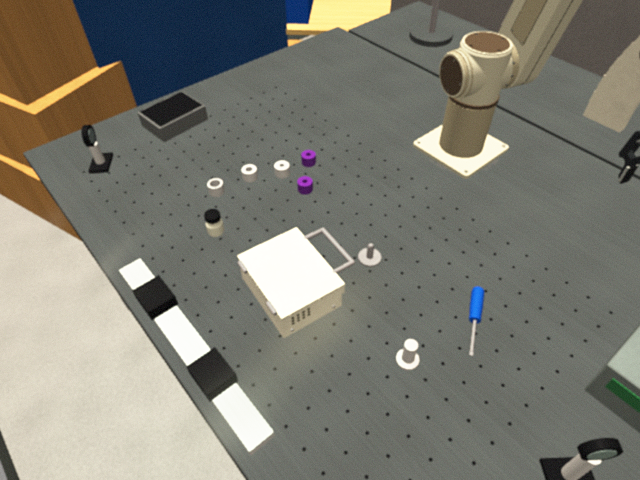

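View pics/side0.png

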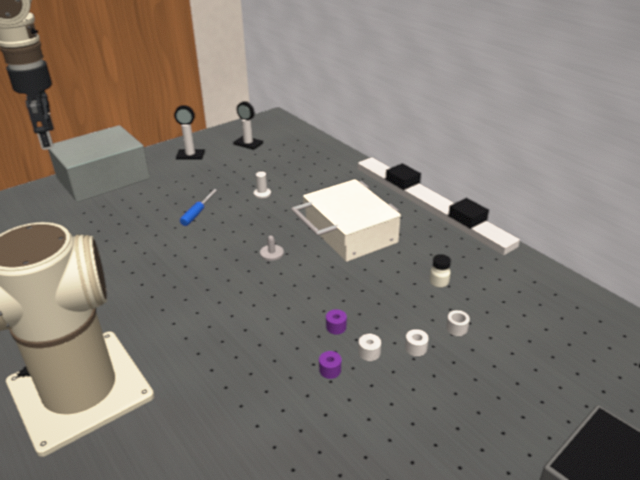

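The scene view shows the sleeves at (282,169), (249,172) and (215,186), the spigot at (370,255), and the hood with its bar at about (340,250). In the side view the sleeves are at (370,347), (417,342) and (458,322), and the spigot is at (272,250). Their bores appear to grow from left to right.

Run:
```python
from h import *
Z=[np.load(n+'0.npz') for n in('scene','side')]
P=np.concatenate([z['w'].reshape(-1,3) for z in Z]); C=np.concatenate([z['p'].reshape(-1,3) for z in Z]).astype(int)
def near(z,u,v,r,lo,hi):
    w=z['w'][v-r:v+r,u-r:u+r].reshape(-1,3); return w[(w[:,2]>lo)&(w[:,2]<hi)]
for k,(a,b) in {'s1':((282,169),(370,347)),'s2':((249,172),(417,342)),'s3':((215,186),(458,322))}.items():
    for z,(u,v) in zip(Z,(a,b)):
        t=near(z,u,v,16,.025,.036); (c,r)=cv2.minEnclosingCircle((t[:,:2]*1000).astype(np.float32)); print(k,len(t),np.round(c),round(r,1),np.median(t[:,2]))
for z,(u,v) in zip(Z,((370,255),(272,250))):
    t=near(z,u,v,17,.004,.010);c,r=cv2.minEnclosingCircle((t[:,:2]*1000).astype(np.float32));print('flange',c,r)
    t=near(z,u,v,17,.02,.06);print('pin',t.mean(0),t[:,2].max())
for z,(u,v) in zip(Z,((292,278),(350,215))):
    t=near(z,u,v,70,.066,.085);t=t[np.isfinite(t).all(1)]
    print('hood',cv2.minAreaRect((t[:,:2]*1000).astype(np.float32)),np.median(t[:,2]),len(t))
z=Z[0]
for (u,v) in((352,264),(338,247),(322,231),(345,255),(330,238)):
    print(u,v,np.round(z['w'][v-3:v+4,u-3:u+4].reshape(-1,3)[np.nanargmax(z['w'][v-3:v+4,u-3:u+4,2])],3))
z=Z[1]
im=cv2.resize(z['p'][290:400,290:490],None,fx=4,fy=4,interpolation=cv2.INTER_CUBIC)[:, :]
im2=cv2.resize(Z[0]['p'][215:325,225:425],None,fx=4,fy=4,interpolation=cv2.INTER_CUBIC)
save('crop.png',cv2.resize(np.vstack([im,im2]),(545,600)))
```

```text
s1 115 [ 455. -208.] 52.6 0.027665166841301138
s1 297 [ 446. -241.] 21.4 0.029528702792765687
s2 83 [ 523. -282.] 19.7 0.027546621979588938
s2 255 [ 520. -285.] 21.1 0.029415139222981664
s3 75 [ 621. -293.] 21.1 0.02698099402708691
s3 193 [ 617. -294.] 22.3 0.029279782019229223
flange (477.4149169921875, 124.81781768798828) 26.27975845336914
pin [0.47884559 0.12624991 0.03466766] 0.04705727339139412
flange (469.0871276855469, 109.8106689453125) 38.04912567138672
pin [0.47289396 0.11725869 0.03455281] 0.04803315033125056
hood ((645.06005859375, 82.34535217285156), (187.16209411621094, 203.62318420410156), 83.05126953125) 0.07410500743446037 5761
hood ((644.4755859375, 79.93108367919922), (191.29202270507812, 204.51776123046875), 82.82721710205078) 0.07609440652466372 3449
352 264 [0.558 0.149 0.078]
338 247 [0.553 0.1   0.078]
322 231 [0.549 0.043 0.078]
345 255 [0.553 0.125 0.079]
330 238 [0.551 0.085 0.08 ]
```

View pics/crop.png

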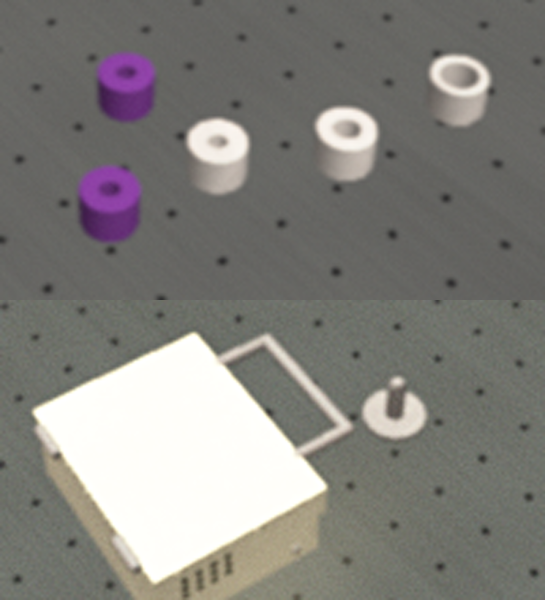

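The crop settles which is which. The bores grow left to right, so the middle sleeve is sleeve_b, at about (0.521,-0.283). The spigot is at about (0.476,0.123) and the bar at about (0.551,0.095, z 0.073). The hood's yaw is about -6°.

```bash
cat >> h.py <<'E'
from scipy.spatial.transform import Rotation as Ro
def down(yaw_y, tilt=0):
    "tool y at world angle yaw_y deg, z down, x = y x z; tilt about tool y/x after"
    a=np.radians(yaw_y); y=np.array([np.cos(a),np.sin(a),0]); z=np.array([0,0,-1.]); return np.stack([np.cross(y,z),y,z],1)
def go(pos,R):
    s=arm.read_state(); R0=np.array(s['tool_rot']); p=np.array(s['tcp_pos'])
    print('t',s['t'],'at',np.round(p,4),'trans cm',np.round(R0.T@(np.array(pos)-p)*100,2),'rot',np.round(np.degrees(Ro.from_matrix(R0.T@R).as_rotvec()),2))
E
python3 -c "
from h import *
print(down(90));go([.521,-.283,.2],down(90))"
```

```text
[[-1.000000e+00  6.123234e-17  0.000000e+00]
 [ 6.123234e-17  1.000000e+00  0.000000e+00]
 [ 0.000000e+00  0.000000e+00 -1.000000e+00]]
t 0.1 at [0.1566 0.4743 0.2475] trans cm [-58.34 -60.48   4.86] rot [ -0.11  -0.02 -18.27]
```

Request:
servo_tool --delta_rot '[[0, 0, -4], [0, 0, -8], [0, 0, -12], [0, 0, -16], [-0.1, 0, -18.3], [-0.1, 0, -18.3], [-0.1, 0, -18.3], [-0.1, 0, -18.3], [-0.1, 0, -18.3], [-0.1, 0, -18.3]]' --translation '[[-3, -3, 0], [-6, -6, 0], [-9, -9, 1], [-12, -12.5, 1], [-15.5, -16, 1.5], [-19, -19.5, 2], [-22.5, -23, 2], [-26, -26.5, 2.5], [-29.5, -30, 3], [-33, -34, 3]]' --gripper '[1, 1, 1, 1, 1, 1, 1, 1, 1, 1]'

```text
t: 1.1
tcp_pos: [0.3624, 0.0494, 0.2177]
tool_rot: [[-1.0, -0.001, -0.0], [-0.001, 1.0, 0.002], [0.0, 0.002, -1.0]]
wrist_force: [1.3, 0.2, -0.3]
width: 1.003
finger_force: 0.0
```

```bash
python3 -c "
from h import *
go([.521,-.283,.2],down(90))"
```

```text
t 1.1 at [0.3624 0.0494 0.2177] trans cm [-15.84 -33.26   1.71] rot [ 0.1  -0.02  0.04]
```

Request:
servo_tool --delta_rot '[[0, 0, 0], [0, 0, 0], [0, 0, 0], [0, 0, 0], [0, 0, 0], [0, 0, 0], [0.1, 0, 0], [0.1, 0, 0], [0.1, 0, 0], [0.1, 0, 0]]' --translation '[[-2, -4, 0.5], [-4, -8, 0.5], [-6, -12, 1], [-8, -16.5, 1], [-10, -21, 1], [-12, -25, 1.5], [-14, -29, 1.7], [-15.8, -33.2, 1.7], [-15.8, -33.2, 1.7], [-15.8, -33.2, 1.7]]' --gripper '[1, 1, 1, 1, 1, 1, 1, 1, 1, 1]'

```text
t: 2.1
tcp_pos: [0.5199, -0.281, 0.1992]
tool_rot: [[-1.0, 0.001, -0.002], [0.001, 1.0, 0.002], [0.002, 0.002, -1.0]]
wrist_force: [-0.8, 0.5, 0.4]
width: 0.997
finger_force: 0.0
```

Run:
```python
from h import *
go([.521,-.283,.019],down(90))
p,d,m=grab('wrist'); save('w1.png',p); w=cloud(d,m); np.savez('w1.npz',p=p,w=w)
print((d>0).mean())
M=((w[...,2]>.024)&(w[...,2]<.036)).astype(np.uint8)
n,l,st,c=cv2.connectedComponentsWithStats(M)
for i in range(1,n):
    if st[i,4]>150:
        t=w[l==i]; cc,r=cv2.minEnclosingCircle((t[:,:2]*1000).astype(np.float32)); print(st[i],np.round(cc,1),round(r,1),np.median(t[:,2]))
```

```text
t 2.1 at [ 0.5199 -0.281   0.1992] trans cm [-0.15 -0.23 18.02] rot [ 0.09 -0.12 -0.07]
0.9959114583333334
[ 365    0   58   34 1375] [ 367.  -229.9] 19.8 0.02975282460074765
[ 465   87   55   56 2184] [ 442.2 -152. ] 20.0 0.029885280148078508
[ 348   96   53   56 2032] [ 448.4 -240.6] 20.0 0.02993796795787875
[ 292  196   50   48 1471] [ 523.  -284.4] 20.0 0.029924086490671905
[609 294  31  84 869] [630.8  -8.1] 40.0 0.029321866762272514
[283 305  45  43 965] [ 619.8 -295.5] 20.3 0.02977988315909539
[410 379  43  34 539] [ 695.5 -177.6] 19.9 0.031105389799795016
```

View pics/w1.png

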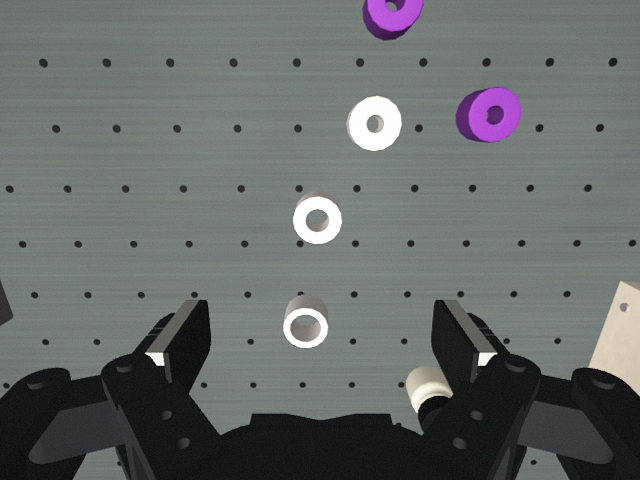

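The wrist view shows sleeve_b at pixel (317,220), its bore about half its outside diameter. Fitted radius is 20.0 mm, height 30 mm, centre (0.5230,-0.2844). sleeve_a (375,123) and sleeve_c (305,326) are clear of the fingers, so I go down.

Request:
servo_tool --delta_rot '[[0.1, -0.1, 0], [0.1, -0.1, 0], [0.1, -0.1, 0], [0.1, -0.1, 0], [0.1, -0.1, 0], [0.1, -0.1, 0], [0.1, -0.1, 0], [0.1, -0.1, 0], [0.1, -0.1, 0], [0.1, -0.1, 0]]' --translation '[[-0.35, -0.38, 3], [-0.35, -0.38, 7], [-0.35, -0.38, 11], [-0.35, -0.38, 14], [-0.35, -0.38, 16], [-0.35, -0.38, 17.2], [-0.35, -0.38, 17.8], [-0.35, -0.38, 18], [-0.35, -0.38, 18], [-0.35, -0.38, 18]]' --gripper '[1, 1, 1, 1, 1, 1, 1, 1, 1, 1]'

```text
t: 3.15
tcp_pos: [0.5249, -0.2847, 0.0221]
tool_rot: [[-1.0, -0.001, 0.004], [-0.001, 1.0, -0.003], [-0.004, -0.003, -1.0]]
wrist_force: [-0.2, 0.3, -0.4]
width: 0.999
finger_force: 0.0
```

Request:
servo_tool --delta_rot '[[0, 0, 0], [0, 0, 0], [0, 0, 0], [0, 0, 0], [0, 0, 0], [0, 0, 0], [0, 0, 0], [0, 0, 0], [0, 0, 0], [0, 0, 0]]' --translation '[[0, 0, 0], [0, 0, 0], [0, 0, 0], [0, 0, 0], [0, 0, 0], [0, 0, 0], [0, 0, 0], [0, 0, 0], [0, 0, 0], [0, 0, 0]]' --gripper '[0.6, 0.5, 0.4, 0.4, 0.4, 0.3, 0.3, 0.3, 0.3, 0.3]'

```text
t: 4.15
tcp_pos: [0.5244, -0.2845, 0.0215]
tool_rot: [[-1.0, -0.001, 0.003], [-0.001, 1.0, -0.002], [-0.003, -0.002, -1.0]]
wrist_force: [-0.5, 0.6, 5.6]
width: 0.45
finger_force: 60.6
```

Request:
servo_tool --delta_rot '[[0, 0, 0], [0, 0, 0], [0, 0, 0], [0, 0, 0], [0, 0, 0], [0, 0, 0], [0, 0, 0], [0, 0, 0], [0, 0, 0], [0, 0, 0]]' --translation '[[0, 0, -0.5], [0, 0, -2], [0, 0, -4], [0, 0, -7], [0, 0, -10], [0, 2, -12], [0, 5, -13.5], [1, 9, -14], [1, 13, -14], [1.5, 17, -14]]' --gripper '[0.3, 0.3, 0.3, 0.3, 0.3, 0.3, 0.3, 0.3, 0.3, 0.3]'

```text
t: 5.15
tcp_pos: [0.5085, -0.1127, 0.1605]
tool_rot: [[-1.0, 0.0, 0.002], [0.0, 1.0, -0.002], [-0.002, -0.002, -1.0]]
wrist_force: [0.4, 0.3, -1.1]
width: 0.451
finger_force: 60.4
```

Request:
servo_tool --delta_rot '[[0, 0, 0], [0, 0, 0], [0, 0, 0], [0, 0, 0], [0, 0, 0], [0, 0, 0], [0, 0, 0], [0, 0, 0], [0, 0, 0], [0, 0, 0]]' --translation '[[0.5, 4, 0], [1, 8, 0], [1.5, 12, 0], [2, 15.5, 0], [2.5, 18.5, 0], [3, 21, 0], [3.4, 22.5, 0], [3.4, 23.5, 0], [3.4, 23.7, 0], [3.4, 23.7, 0]]' --gripper '[0.3, 0.3, 0.3, 0.3, 0.3, 0.3, 0.3, 0.3, 0.3, 0.3]'

```text
t: 6.15
tcp_pos: [0.4746, 0.1227, 0.1598]
tool_rot: [[-1.0, -0.001, 0.002], [-0.001, 1.0, -0.002], [-0.002, -0.002, -1.0]]
wrist_force: [-0.2, 0.2, -1.6]
width: 0.448
finger_force: 60.4
```

Run:
```python
from h import *
s=arm.read_state();print(s['t'],s['tcp_pos'],s['tool_rot'],s['width'],s['wrist_force'])
p,d,m=grab('wrist'); save('w2.png',p); w=cloud(d,m); np.savez('w2.npz',p=p,w=w)
def comp(lo,hi,mn):
    M=((w[...,2]>lo)&(w[...,2]<hi)).astype(np.uint8)
    n,l,st,c=cv2.connectedComponentsWithStats(M)
    for i in range(1,n):
        if st[i,4]>mn:
            t=w[l==i]; cc,r=cv2.minEnclosingCircle((t[:,:2]*1000).astype(np.float32)); print(lo,st[i],np.round(cc,1),round(r,1),np.median(t[:,2]),np.round(t.mean(0)*1000,1))
comp(.0035,.009,200);comp(.036,.05,40);comp(.058,.066,100);comp(.071,.085,300);comp(.1,.2,100)
```

```text
6.15 [0.47462045 0.12273043 0.1597972 ] [[-9.99998200e-01 -6.15178850e-04  1.79505523e-03]
 [-6.19205975e-04  9.99997291e-01 -2.24376172e-03]
 [-1.79367005e-03 -2.24486919e-03 -9.99995872e-01]] 0.44805184194595415 [-0.2453016   0.21437051 -1.6325686 ]
0.0035 [ 287  189   68   65 2831] [476.  121.8] 26.0 0.006140305123511228 [473.7 121.8   6.1]
0.0035 [560 337  56  47 614] [597.7 349.9] 22.2 0.007913397584276019 [590.  342.1   7.3]
0.036 [309 223  23  24 425] [475.9 121.7] 8.0 0.043458539461286486 [474.3 121.8  43.1]
0.036 [598 371  40  34 585] [596.8 349. ] 12.2 0.0431826183869383 [591.8 343.3  43.2]
0.036 [262 384  85  16 596] [602.  109.5] 32.7 0.0461759961875049 [598.9 109.5  43.8]
0.036 [361 394  24  11 168] [606.1 162.1] 10.5 0.04610771198182656 [605.4 161.8  43.8]
0.058 [619 390  21  30 473] [598.1 348.5] 12.8 0.060069517327635207 [597.7 345.   60. ]
0.058 [257 398  87  18 700] [597.1 107.3] 31.3 0.06202538680187446 [596.8 107.9  62. ]
0.058 [358 408  25   6 102] [603.3 157.8] 9.0 0.05998492829645284 [602.8 157.   60. ]
0.071 [343 361  24  55 776] [572.7 143.8] 21.8 0.07740793644697874 [570.2 144.4  77.1]
0.071 [ 140  418   57   62 1346] [621.2  15.1] 34.9 0.07625289943552488 [625.3  19.3  76.2]
0.1 [  120   252   401   185 24104] [464.6 122.2] 52.8 0.16907664229366545 [469.3 122.5 176.4]
0.1 [132 402  16  24 129] [480.1  71.7] 4.8 0.19899374369422856 [482.2  72.  198.8]
0.1 [493 409  19  18 148] [481.4 173. ] 3.8 0.19914099552696474 [482.6 172.6 198.8]
```

View pics/w2.png

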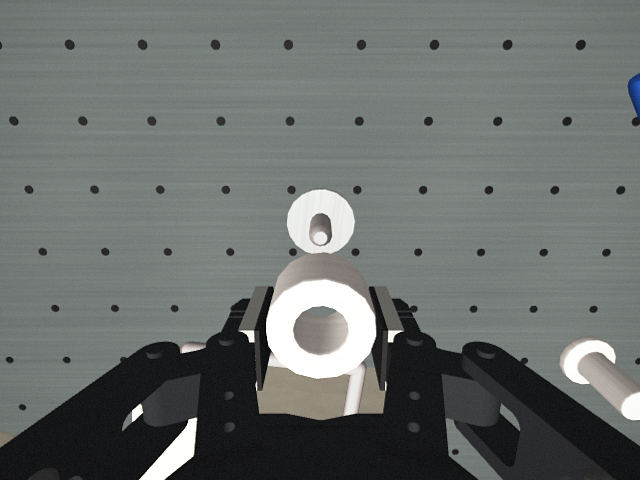

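The spigot's flange is centred at pixel (320,222), which gives (0.4760,0.1218) with radius 26.0 and height 6.1 mm. The held sleeve's top face is at (320,328). I measure that next.

Run:
```python
from h import *
z=np.load('w2.npz');w=z['w']
v,u=np.mgrid[:480,:640]
M=(abs(u-321)<56)&(v>275)&(v<380)&(w[...,2]>.150)&(w[...,2]<.18)
print(np.histogram(w[M][:,2],bins=10))
top=np.percentile(w[M][:,2],60)
t=w[M&(abs(w[...,2]-top)<.0025)]
print(top,cv2.minEnclosingCircle((t[:,:2]*1000).astype(np.float32)),len(t))
pl=np.linalg.lstsq(np.c_[t[:,:2],np.ones(len(t))],t[:,2],rcond=None)[0];print('tilt deg',np.degrees(pl[:2]))
```

```text
(array([ 235,  255,  254,  306,  356,  418,  604, 6195,  641,   24]), array([0.15000139, 0.1523813 , 0.15476122, 0.15714113, 0.15952105,
       0.16190097, 0.16428088, 0.1666608 , 0.16904071, 0.17142063,
       0.17380055]))
0.1682059143642645 ((475.2120666503906, 122.31592559814453), 22.417888641357422) 7126
tilt deg [ 0.29731897 -0.01909252]
```

Run:
```python
from h import *
z=np.load('w2.npz');w=z['w']
v,u=np.mgrid[:480,:640]
M=(abs(u-321)<60)&(v>270)&(v<385)&(abs(w[...,2]-.1682)<.002)
t=w[M]*1000
# inner/outer radii via annulus fit: maximise points in 9.5<r<20 by soft cost
from scipy.optimize import minimize
a=np.abs(t[:,1]-122.5)<14
def f(c):
    r=np.hypot(t[:,0]-c[0],t[:,1]-c[1]); k=r<25
    return np.sum(np.clip(9.5-r,0,9)**2)+np.sum(np.clip(r[a]-20,0,3)**2)
for c0 in((473,122.5),(475,122)): 
    r=minimize(f,c0,method='Nelder-Mead'); print(r.x,r.fun)
for y in(118,122,126):
    x=np.sort(t[abs(t[:,1]-y)<1][:,0]); g=np.argmax(np.diff(x)); print(y,x[0],x[g],x[g+1],x[-1])
```

```text
[472.75411822 122.30981814] 2.339552917238324
[472.75407088 122.30980595] 2.3395528940653687
118 453.1873238682143 464.4002719524934 480.5769882941704 491.9394458940608
122 453.1424865227058 463.45772475158157 481.89693000655535 492.6124801185561
126 453.28690921966665 464.5217282910156 481.13262714801317 492.2042777265799
```

Request:
servo_tool --delta_rot '[[0, 0, 0], [0, 0, 0], [0, 0, 0], [0, 0, 0], [0, 0, 0], [0, 0, 0], [0, 0, 0], [0, 0, 0], [0, 0, 0], [0, 0, 0]]' --translation '[[-0.29, -0.02, 2], [-0.29, -0.02, 4.5], [-0.29, -0.02, 6.5], [-0.29, -0.02, 8], [-0.29, -0.02, 8.5], [-0.29, -0.02, 8.5], [-0.29, -0.02, 9], [-0.29, -0.02, 9.4], [-0.29, -0.02, 9.8], [-0.29, -0.02, 9.8]]' --gripper '[0.3, 0.3, 0.3, 0.3, 0.3, 0.3, 0.3, 0.3, 0.3, 0.3]'

```text
t: 7.2
tcp_pos: [0.4774, 0.1225, 0.0617]
tool_rot: [[-1.0, -0.001, 0.002], [-0.001, 1.0, -0.002], [-0.002, -0.002, -1.0]]
wrist_force: [-0.4, 0.6, -1.2]
width: 0.452
finger_force: 60.4
```

Request:
servo_tool --delta_rot '[[0, 0, 0], [0, 0, 0], [0, 0, 0], [0, 0, 0], [0, 0, 0], [0, 0, 0], [0, 0, 0], [0, 0, 0], [0, 0, 0], [0, 0, 0]]' --translation '[[0, -0.02, 0.3], [0, -0.02, 0.6], [0, -0.02, 1], [0, -0.02, 1.4], [0, -0.02, 1.8], [0, -0.02, 2.2], [0, -0.02, 2.6], [0, -0.02, 3], [0, -0.02, 3.2], [0, -0.02, 3.3]]' --gripper '[0.3, 0.3, 0.3, 0.3, 0.3, 0.3, 0.3, 0.3, 0.3, 0.3]'

```text
t: 8.2
tcp_pos: [0.4775, 0.1223, 0.0286]
tool_rot: [[-1.0, -0.001, 0.002], [-0.001, 1.0, -0.002], [-0.002, -0.002, -1.0]]
wrist_force: [-0.4, -0.2, -1.1]
width: 0.45
finger_force: 60.4
```

Request:
servo_tool --delta_rot '[[0, 0, 0], [0, 0, 0], [0, 0, 0]]' --translation '[[0, 0, 0.1], [0, 0, 0.15], [0, 0, 0.15]]' --gripper '[0.3, 0.3, 0.3]'

```text
t: 8.5
tcp_pos: [0.4778, 0.1223, 0.0276]
tool_rot: [[-1.0, -0.001, 0.002], [-0.001, 1.0, -0.002], [-0.002, -0.002, -1.0]]
wrist_force: [-0.4, -0.9, 0.2]
width: 0.452
finger_force: 60.5
```

Request:
servo_tool --delta_rot '[[0, 0, 0], [0, 0, 0], [0, 0, 0], [0, 0, 0], [0, 0, 0], [0, 0, 0], [0, 0, 0], [0, 0, 0]]' --translation '[[0, 0, 0], [0, 0, 0], [0, 0, 0], [0, 0, 0], [0, 0, -1], [0, 0, -3], [0, 0, -6], [0, 0, -9]]' --gripper '[0.6, 0.7, 0.8, 0.8, 0.8, 0.8, 0.8, 0.8]'

```text
t: 9.3
tcp_pos: [0.4771, 0.1224, 0.1188]
tool_rot: [[-1.0, -0.001, 0.001], [-0.001, 1.0, -0.002], [-0.001, -0.002, -1.0]]
wrist_force: [0.2, -0.4, 0.4]
width: 0.801
finger_force: 0.0
```

Request:
servo_tool --delta_rot '[[0, 0, 0], [0, 0, 0], [0, 0, 0], [0, 0, 0], [0, 0, 0], [0, 0, 0]]' --translation '[[3, 0, -3], [5, 0, -6], [8, 0, -9], [10, 0, -12], [10, 0, -12], [10, 0, -12]]' --gripper '[0.8, 0.6, 0.4, 0.4, 0.4, 0.4]'

```text
t: 9.9
tcp_pos: [0.3777, 0.1229, 0.2386]
tool_rot: [[-1.0, -0.001, 0.006], [-0.001, 1.0, -0.001], [-0.006, -0.001, -1.0]]
wrist_force: [-0.1, 0.5, -0.2]
width: 0.401
finger_force: 0.0
```

Run:
```python
from h import *
s=arm.read_state();print(s['t'],s['tcp_pos'],s['q'],s['width'],s['wrist_force'])
p,d,m=grab('wrist'); save('w3.png',p); w=cloud(d,m); np.savez('w3.npz',p=p,w=w)
p2,d2,m2=grab('scene'); w2=cloud(d2,m2);np.savez('scene1.npz',p=p2,w=w2)
for W in(w,w2):
    k=(abs(W[...,0]-.476)<.03)&(abs(W[...,1]-.122)<.03)&(W[...,2]>.03)&(W[...,2]<.05); t=W[k]*1000
    print('sleeve',len(t),np.percentile(t[:,2],[5,50,95]), np.round(t[:,:2].min(0)),np.round(t[:,:2].max(0)))
    k=(W[...,2]>.072)&(W[...,2]<.082)&(W[...,0]>.5)&(W[...,0]<.8)&(abs(W[...,1]-.09)<.13); t=(W[k][:,:2]*1000).astype(np.float32)
    print('hood',len(t),cv2.minAreaRect(t))
    for c in range(40,150,15):
        q=t[abs(t[:,1]-c)<4]; q=q[q[:,0]<575]
        print(c,len(q),q[:,0].min() if len(q) else 0,np.median(q[:,0]) if len(q) else 0,end=' | ')
    print()
```

```text
9.9 [0.37768528 0.12286913 0.23863734] [ 0.31624091  0.03779329 -0.25979548  1.26808664 -0.002382    0.31517204] 0.401236513085204 [-0.09253749  0.45059106 -0.18888257]
sleeve 1248 [32.78126537 36.17087628 45.43326497] [457. 102.] [497. 141.]
hood 1410 ((569.04443359375, 64.61380004882812), (50.69955825805664, 173.18099975585938), 19.423036575317383)
40 0 0 0 | 55 0 0 0 | 70 72 541.0587 543.89465 | 85 99 542.89246 545.7517 | 100 103 544.7457 547.4276 | 115 89 546.69855 549.75037 | 130 98 548.77625 551.411 | 145 153 550.2032 555.5063 | 
sleeve 193 [31.17510127 34.04287821 42.97275487] [458. 105.] [496. 142.]
hood 5282 ((645.3819580078125, 82.28671264648438), (186.4985809326172, 202.97857666015625), 82.99476623535156)
40 42 538.7325 556.526 | 55 12 539.85846 545.8259 | 70 12 543.0962 547.6205 | 85 14 544.6802 549.9328 | 100 11 546.784 551.7753 | 115 14 549.2907 554.52924 | 130 13 550.21875 556.20166 | 145 28 552.8681 562.13696 |
```

View pics/w3.png

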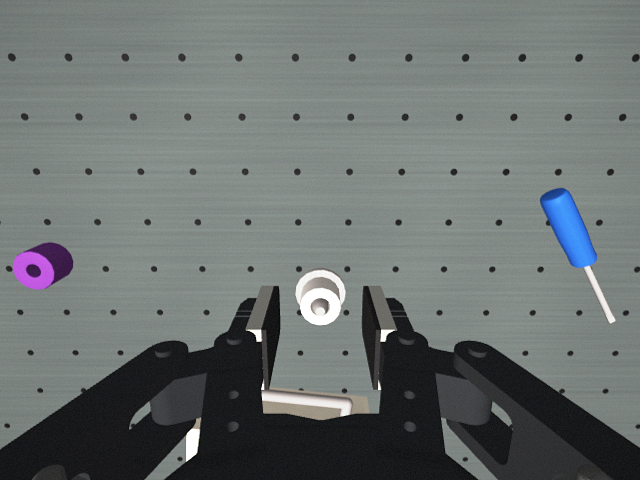

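Sleeve_b is seated: its top face reads 36.2 mm, with the pin showing through the bore at (320,300). The bar's edge is visible at (310,400) and fits a 7.2° yaw, so the bar's middle is at about (0.5495,0.094,0.073). I'll grasp it with the tool leaning 20° back, away from the hood.

```bash
cat >> h.py <<'E'
hx=np.array([np.cos(np.radians(7.2)),-np.sin(np.radians(7.2)),0]); hy=np.array([-hx[1],hx[0],0]); ez=np.array([0,0,1.])
bar=np.array([.5495,.094,.073]); hinge=bar+.19*hx
def RT(t):
    t=np.radians(t); z=np.sin(t)*hx-np.cos(t)*ez; x=-hy; return np.stack([x,np.cross(z,x),z],1)
E
python3 - <<'E'
from h import *
R=RT(20); go(bar-.09*R[:,2],R)
m=arm.camera_model('wrist');s=arm.read_state();Rc=cv2.Rodrigues(np.array(m['rvec'],float))[0]
print('cam in tool',np.array(s['tool_rot']).T@(-Rc.T@np.array(m['tvec']).ravel()-s['tcp_pos']))
E
```

```text
t 10.0 at [0.3773 0.1225 0.2368] trans cm [-14.15  -2.46   7.95] rot [ 16.22 -14.44 -81.86]
cam in tool [ 0.07098993 -0.0003269  -0.12560118]
```

Request:
servo_tool --delta_rot '[[1.6, -1.4, -8], [3.2, -2.8, -16], [4.8, -4.2, -24], [6.4, -5.7, -32], [8, -7.2, -40.5], [9.7, -8.6, -48.6], [11.3, -10, -56.7], [13, -11.5, -65], [14.6, -13, -73.5], [16.2, -14.4, -81.9]]' --translation '[[-1, 0, 0], [-3, -0.3, 0], [-5, -0.6, 0], [-7, -1, 0], [-9, -1.5, 0], [-11, -2, 1], [-12.5, -2.3, 2.5], [-13.5, -2.5, 4], [-14, -2.5, 5], [-14.15, -2.5, 6]]' --gripper '[0.35, 0.35, 0.35, 0.35, 0.35, 0.35, 0.35, 0.35, 0.35, 0.35]'

```text
t: 11.0
tcp_pos: [0.5188, 0.0972, 0.1749]
tool_rot: [[-0.124, -0.934, 0.336], [-0.992, 0.116, -0.044], [0.002, -0.339, -0.941]]
wrist_force: [0.6, 0.9, 1.0]
width: 0.349
finger_force: 0.0
```

Request:
servo_tool --delta_rot '[[0, 0, 0], [0, 0, 0], [0, 0, 0]]' --translation '[[0, 0, 0], [0, 0, 0], [0, 0, 0]]' --gripper '[0.35, 0.35, 0.35]'

```text
t: 11.3
tcp_pos: [0.5196, 0.0977, 0.1779]
tool_rot: [[-0.131, -0.932, 0.338], [-0.991, 0.124, -0.044], [-0.001, -0.341, -0.94]]
wrist_force: [0.5, -0.4, -0.2]
width: 0.349
finger_force: 0.0
```

Run:
```python
from h import *
R=RT(20); go(bar-.05*R[:,2],R); go(bar+.002*R[:,2],R)
p,d,m=grab('wrist'); W=cloud(d,m); save('w4.png',p)
k=(W[...,2]>.07)&(W[...,2]<.082)&(W[...,0]>.5)&(W[...,0]<.8)&(abs(W[...,1]-.09)<.13); t=W[k]*1000
for c in range(40,150,10):
    q=t[abs(t[:,1]-c)<3]; q=q[q[:,0]<570]
    if len(q): print(c,len(q),np.round(q[:,0].min(),1),np.round(np.median(q[:,0]),1),np.round(q[:,0].max(),1),np.round(q[:,2].max(),1))
```

```text
t 11.3 at [0.5196 0.0977 0.1779] trans cm [-0.01  0.75  5.89] rot [ 0.07 -0.05 -0.34]
t 11.3 at [0.5196 0.0977 0.1779] trans cm [-1.000e-02  7.400e-01  1.109e+01] rot [ 0.07 -0.05 -0.34]
40 383 537.6 549.0 569.7 79.5
50 160 538.8 542.7 548.9 79.3
60 153 540.1 544.2 550.2 79.5
70 148 541.3 545.2 551.3 79.1
80 149 542.5 546.7 553.0 79.1
90 135 543.6 547.4 552.9 79.2
100 137 545.0 548.5 554.3 79.8
110 127 546.1 549.8 555.6 79.9
120 128 547.5 551.1 557.0 79.2
130 123 548.7 552.4 558.6 79.3
140 200 550.1 557.1 570.0 79.7
```

View pics/w4.png

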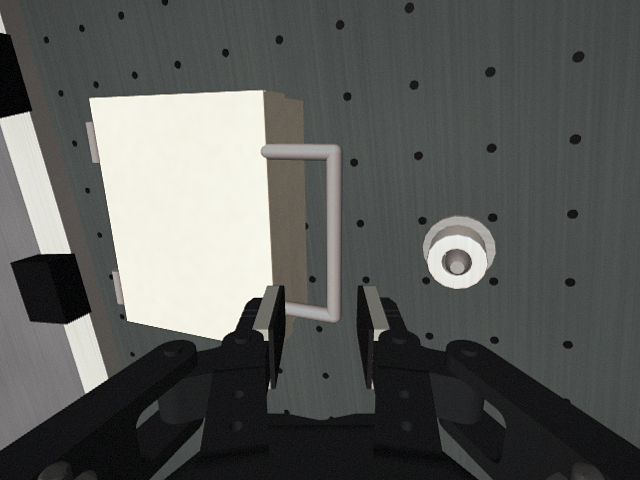

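The bar is at pixel (334,230), its axis at x≈0.549 for y=0.094, as expected. The sleeve stands on its spigot at (457,262). I approach along the tool axis.

Request:
servo_tool --delta_rot '[[0, 0, -0.3], [0, 0, -0.3], [0, 0, -0.3], [0, 0, -0.3], [0, 0, -0.3], [0, 0, -0.3], [0, 0, -0.3], [0, 0, -0.3], [0, 0, -0.3], [0, 0, -0.3]]' --translation '[[0, 0.75, 0], [0, 0.75, 2], [0, 0.75, 4], [0, 0.75, 6], [0, 0.75, 8], [0, 0.75, 9.5], [0, 0.75, 10.5], [0, 0.75, 11.1], [0, 0.75, 11.1], [0, 0.75, 11.1]]' --gripper '[0.35, 0.35, 0.35, 0.35, 0.35, 0.35, 0.35, 0.35, 0.35, 0.35]'

```text
t: 12.35
tcp_pos: [0.5496, 0.0939, 0.0712]
tool_rot: [[-0.124, -0.933, 0.339], [-0.992, 0.116, -0.043], [0.001, -0.341, -0.94]]
wrist_force: [0.8, 0.1, -0.1]
width: 0.349
finger_force: 0.0
```

Request:
servo_tool --delta_rot '[[0, 0, 0], [0, 0, 0], [0, 0, 0], [0, 0, 0], [0, 0, 0], [0, 0, 0], [0, 0, 0], [0, 0, 0]]' --translation '[[0, 0, 0], [0, 0, 0], [0, 0, 0], [0, 0, 0], [0, 0, 0], [0, 0, 0], [0, 0, 0], [0, 0, 0]]' --gripper '[0.2, 0.15, 0.1, 0.05, 0.05, 0.05, 0.05, 0.05]'

```text
t: 13.15
tcp_pos: [0.5489, 0.0939, 0.0712]
tool_rot: [[-0.124, -0.933, 0.338], [-0.992, 0.116, -0.043], [0.001, -0.341, -0.94]]
wrist_force: [-4.2, 0.8, 4.4]
width: 0.096
finger_force: 58.5
```

Run:
```python
from h import *
s=arm.read_state();p0=np.array(s['tcp_pos']);R0=np.array(s['tool_rot']);print(s['t'],p0,s['wrist_force'],s['width'])
h=hinge; v=p0-h
print('radius',v@hx,v[2])
for a in range(3,49,3):
    q=Ro.from_rotvec(np.radians(a)*hy).apply(bar-h)+h-bar
    print(a,np.round(R0.T@q*100,2))
```

```text
13.15 [0.54891371 0.09393407 0.07116161] [-4.17839121  0.75682328  4.41035198] 0.09550656094983052
radius -0.19057340853828553 -0.0018383931403782583
3 [ 0.   -0.36 -0.93]
6 [ 0.   -0.77 -1.83]
9 [ 0.   -1.23 -2.71]
12 [ 0.   -1.74 -3.57]
15 [ 0.   -2.28 -4.4 ]
18 [ 0.01 -2.87 -5.2 ]
21 [ 0.01 -3.51 -5.97]
24 [ 0.01 -4.18 -6.71]
27 [ 0.01 -4.88 -7.4 ]
30 [ 0.01 -5.63 -8.07]
33 [ 0.01 -6.41 -8.69]
36 [ 0.01 -7.22 -9.26]
39 [ 0.02 -8.05 -9.8 ]
42 [  0.02  -8.92 -10.29]
45 [  0.02  -9.81 -10.74]
48 [  0.02 -10.72 -11.13]
```

Gripped. I lift along the arc, first to 15° at 1.5° per row, then check the forces.

Request:
servo_tool --delta_rot '[[0, 0, 0], [0, 0, 0], [0, 0, 0], [0, 0, 0], [0, 0, 0], [0, 0, 0], [0, 0, 0], [0, 0, 0], [0, 0, 0], [0, 0, 0]]' --translation '[[0, -0.18, -0.46], [0, -0.36, -0.93], [0, -0.56, -1.38], [0, -0.77, -1.83], [0, -1.0, -2.27], [0, -1.23, -2.71], [0, -1.48, -3.14], [0, -1.74, -3.57], [0, -2.0, -3.98], [0, -2.28, -4.4]]' --gripper '[0.05, 0.05, 0.05, 0.05, 0.05, 0.05, 0.05, 0.05, 0.05, 0.05]'

```text
t: 14.15
tcp_pos: [0.5545, 0.0932, 0.1194]
tool_rot: [[-0.123, -0.934, 0.335], [-0.992, 0.116, -0.043], [0.001, -0.338, -0.941]]
wrist_force: [-6.0, 3.8, 0.2]
width: 0.096
finger_force: 58.5
```

Request:
servo_tool --delta_rot '[[0, 0, 0], [0, 0, 0], [0, 0, 0], [0, 0, 0], [0, 0, 0], [0, 0, 0], [0, 0, 0], [0, 0, 0], [0, 0, 0], [0, 0, 0]]' --translation '[[0, -0.29, -0.4], [0, -0.59, -0.8], [0, -0.9, -1.19], [0, -1.23, -1.57], [0, -1.56, -1.94], [0, -1.9, -2.31], [0, -2.25, -2.66], [0, -2.6, -3.0], [0, -2.97, -3.34], [0, -3.35, -3.67]]' --gripper '[0.05, 0.05, 0.05, 0.05, 0.05, 0.05, 0.05, 0.05, 0.05, 0.05]'

```text
t: 15.15
tcp_pos: [0.5719, 0.0911, 0.1652]
tool_rot: [[-0.123, -0.935, 0.333], [-0.992, 0.115, -0.042], [0.001, -0.336, -0.942]]
wrist_force: [-12.2, 3.6, 3.1]
width: 0.089
finger_force: 58.6
```

Request:
servo_tool --delta_rot '[[0, 0, 0], [0, 0, 0], [0, 0, 0], [0, 0, 0], [0, 0, 0], [0, 0, 0], [0, 0, 0], [0, 0, 0], [0, 0, 0], [0, 0, 0]]' --translation '[[0, -0.39, -0.32], [0, -0.78, -0.62], [0, -1.18, -0.91], [0, -1.59, -1.19], [0, -2.0, -1.46], [0, -2.42, -1.73], [0, -2.85, -1.98], [0, -3.29, -2.22], [0, -3.73, -2.45], [0, -4.18, -2.67]]' --gripper '[0.05, 0.05, 0.05, 0.05, 0.05, 0.05, 0.05, 0.05, 0.05, 0.05]'

```text
t: 16.15
tcp_pos: [0.6031, 0.0872, 0.2068]
tool_rot: [[-0.123, -0.933, 0.337], [-0.992, 0.116, -0.043], [0.001, -0.34, -0.941]]
wrist_force: [-12.8, 2.8, 9.0]
width: 0.093
finger_force: 61.0
```

Request:
servo_tool --delta_rot '[[0, 0, 0], [0, 0, 0], [0, 0, 0], [0, 0, 0], [0, 0, 0]]' --translation '[[0, 0, 0], [0, 0, 0], [0, 0, 0], [0, 0, 0], [0, 0, 0]]' --gripper '[0.05, 0.05, 0.05, 0.05, 0.05]'

```text
t: 16.65
tcp_pos: [0.6033, 0.0872, 0.2071]
tool_rot: [[-0.123, -0.933, 0.338], [-0.992, 0.116, -0.043], [0.001, -0.34, -0.94]]
wrist_force: [-12.8, 2.6, 9.2]
width: 0.093
finger_force: 61.1
```

Run:
```python
from h import *
s=arm.read_state();p=np.array(s['tcp_pos']);R=np.array(s['tool_rot']);b=p-.002*R[:,2]
v=b-hinge;print(s['t'],p,s['wrist_force'],'ang',np.degrees(np.arctan2(v[2],-v@hx)),np.hypot(v[2],v@hx))
ps=[]
for n in('scene','side'):
    pic,d,m=grab(n);W=cloud(d,m);q=W-hinge;a=q@hx;l=q@hy
    k=(abs(l)<.085)&(a<-.04)&(a>-.11)&(q[...,2]>.03)&(q[...,2]<.13)
    t=np.c_[-a[k],q[...,2][k]]
    for _ in range(4):
        f=np.polyfit(t[:,0],t[:,1],1);r=t[:,1]-np.polyval(f,t[:,0]);t=t[abs(r)<max(.004,np.std(r))]
    print(n,len(t),'panel deg',np.degrees(np.arctan(f[0])),np.std(r))
    k=(abs(W[...,0]-.476)<.025)&(abs(W[...,1]-.122)<.025)&(W[...,2]>.03)&(W[...,2]<.05);print('sleeve',np.median(W[k],0))
    ps.append(pic[80:400,100:500])
save('end.png',np.hstack(ps))
```

```text
16.65 [0.60331986 0.08716758 0.20706734] [-12.8111322    2.56514823   9.15048102] ang 44.898744036905285 0.19259994184218462
scene 2942 panel deg 44.82052950547722 0.001557633939148984
sleeve [0.47931806 0.12640261 0.03436256]
side 75 panel deg 35.23919119198288 0.0018243612843131098
sleeve [0.47176846 0.11609059 0.03597931]
```

View pics/end.png

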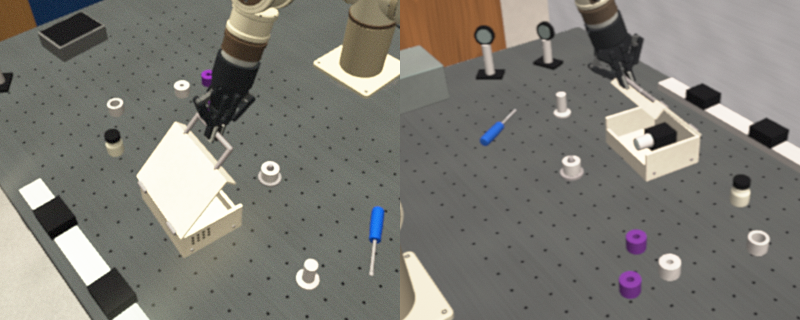

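The picture shows the hood open and held at the bar (about (215,135), left half). The sleeve is on its spigot at (269,173), and everything else is where it was. The panel fits 44.8° from the scene camera and 44.9° from the arm pose. The side camera sees only 75 points of the panel, so I discount its 35°. Handing in.

```bash
python3 -c "
from cell import arm
print(arm.close_job())"
```

```text
the job is handed in; nothing more can be done
None
```

I set sleeve_b (19 mm bore) on the spigot flange and let it go, then lifted the hood to about 45° and held it there by its bar; the job was handed in at about 17 s.

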